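Press a plug home with bench-mounted locking pliers and release them

ROBOT

A 6-joint arm with a two-finger parallel gripper is mounted at the origin on a cart in front of the work surface, level with it; the furniture and walls round the work are solid. World frame = base frame: x ahead of the robot, y to its left, z up, the work surface at z = 0. Lengths are in m, angles in rad, forces in N, time in s.
With the tool pointing down it reaches from about 0.35 to 0.925 m from the base axis. Payload 6.4 kg.
Tool frame: the origin (TCP) lies midway between the tips of the shut fingers; the grasp point (between the pads) lies 19 mm behind it; z points along the fingers, y is the direction in which the jaws open and shut (so a half turn about z gives the same grasp; the last joint's range is limited). The gripper opens to 94 mm and grips with 3 to 60 N. Pads are 16 mm wide; open, the fingers measure 119 mm over their backs; the gripper's body (75 mm by 177 mm) begins 78 mm behind the grasp point.
Start: joints at [-0.174, 0.245, 1.558, -0, 1.339, -0.174], TCP at [0.65, 0, 0.205] pointing down, gripper open.
Joint ranges: [-3.13, 3.13], [-1.02, 2.26], [0.13, 2.54], [-0.95, 4.09], [0.21, 2.88], [-2.74, 2.74]. Speed limits (rad/s): [2.57, 2.57, 3.14, 3.14, 3.14, 3.14].

INTERFACE

Orientations are given as a unit quaternion [w, x, y, z].
In Python, from bench import get_obs, read_camera, finish_job gives the robot as it stands.
- The arm moves only by the tool apply_moves, never from a script. Its argument "plan" is a list of rows, each a list of 3 entries, a list of its own where there are three numbers: the turn, a rotation vector about the tool's x, y, z in rad, then the shift along the tool's x, y, z in m, then the closure, from 0 (fully open) to 1 (shut). A call has 1 to 12 rows; each row shifts and turns the commanded pose from where the row before left it, along the tool's axes as they then stand; what a row does not reach is not made up. A row lasts 1/8 s, in which the tool goes at most 62.5 mm and 10.7 degrees, less where a joint would pass 70% of its speed; a pose out of reach is approached as far as the arm can. A call with a gripper value outside its range is refused whole. The fingers move at their own pace and stop on an object; the grip force is fixed at half the most. Time passes only in rows, so rows that do not move let the fingers close. It gives the time, the measured TCP pose, the force and the opening at its end, in the units of the state.
- get_obs(): the state, without advancing time (a new reading comes with each control period).
- read_camera(name): name is "scene" or "side" or "wrist"; returns a dict with "frame" (420x560x3 uint8, red, green, blue), "intrinsics" (3x3 intrinsics, pixels), "camera_from_world" (4x4, takes a point from world to camera coordinates); the wrist camera has in their place "tool_from_camera" (4x4, takes a point from camera to tool coordinates, whose origin is the TCP and whose axes are the flange's). Camera axes: x right, y down, z forward; pixel columns grow to the right and rows downward; lengths in m; the calibration is good to about 2 mm. A picture is of the moment at which its call begins: read the wrist's pose just before it. There is no depth.
- finish_job(): hands the job in, once; it reports no verdict.
The state is a dict: "time_s": time; "joints": joint angles; "dq": joint speeds; "joint_torque": joint torques, N m; "eef_pos": TCP position; "tool_rot": TCP orientation; "wrist_force": force on the tool from outside, world axes, zero at the start; "wrist_torque": the same for the moment, N m; "opening": finger opening in m.
Only numpy, scipy, OpenCV 4.12 (cv2) and the standard library are available. Lean on these libraries where they do the work, as an engineer would, in place of code of your own. Each camera call takes 0.05 s, during which the arm holds its last target.

TASK

Slide the bush along the channel of the bench-mounted locking pliers into the vee stop and hold it there with a firm push of about 10 N for half a second. Push the upper handle down until the pliers snap over centre, bear down on the locked handle with about 10 N for half a second to bed the plug, and let go: they stay locked. Then press the release lever at the tail so that the pliers spring open, leaving the bush in its seat with the plug fully home; never push harder than 25 N, and leave the other things on the table alone.

Things in the scene. Friction and masses are not known exactly. Their poses are not given: they have to be found in the camera images.
- pliers: Bench-mounted locking pliers, fixed. Grey base plate 370 x 80 mm, its top 20 mm above this origin and 14 to 20 mm above the table. x runs level along the centre line: channel and jaw at +x, handle and release lever towards -x; z up. Handle pivot at x +2, z 29 mm, in the centre plane. The open jaw reaches to x +112 mm, its top 75 mm above the plate; beyond it the channel is clear from above.
- seat (a point): Nominal seat of the bush's axis on the plate's top, pliers x = +100 mm, same axes. On its -x side is the dark vee stop: two faces at 45 degrees that take the bush's 34 mm body, 8 to 24 mm above the plate. It is clamped anywhere up to 4.5 mm before or beyond nominal: feel for it. Rails 10 mm high, 52 mm apart, guide the bush from 90 to 5 mm short of the seat. The open jaw's pad hangs 40 mm above the plate.
- bush_mid (a point): Centre, half-way up, of the loose aluminium bush standing upright in the channel: flange 48 mm in diameter and 6 mm high at the bottom, body 34 mm in diameter above it, 28 mm high in all; this point is 14 mm above its underside. It starts 35 to 55 mm short of the nominal seat, on the +x side. About 0.15 kg; it slides with 1 to 2 N, so a push of 6 N or more is felt only against the stop.
- plug_top (a point): Centre of the top of the dark plug in the bush, a round head 26 mm in diameter and 4 mm high. At the start the head's underside is 5 mm above the bush's top face; home, it touches that face. It takes about 12 N to slide and stays where it is pressed.
- plug (a joint): How far the plug is pressed in, m: 0 at the start, 0.005 fully home.
- handle_press (a point): Top of the upper handle's black grip (21 mm wide, 84 mm long), 22 mm from its free end. Sprung open, it rises 27 degrees to its free end and swings down in the centre plane, this point going down about 50 mm and 27 mm towards the tail. The depth is to be felt: the push rises to about 8 N, falls past the centre, then the handle drops onto a hard stop and stays locked, if the bush is under the jaw.
- handle (a joint): Upper handle's angle, rad: 0 fully open, about 0.40 at the centre, 0.47 locked on the stop.
- release_press (a point): Top of the black thumb pad (20 x 26 mm) of the release lever at the tail, pliers x = -193 mm, on the centre line. A rocker: pressed down here (a few N, up to about 20 mm, then a hard stop) its nose lifts the locked handle back over the centre; the handle springs up, its free end 80 mm from this point. Let go, the lever springs back.
- release (a joint): Release lever's angle, rad: 0 at rest, 0.5 fully pressed; frees the handle at about 0.35.
- bush: The same bush, with origin at the centre of its underside.
- vee_block: Bystander: a steel vee block 34 x 45 x 36 mm; origin at its underside.
- screwdriver: Bystander: a screwdriver 153 mm long, lying near the robot's edge of the table.
- hex_key: Bystander: a hex key 89 mm long, lying.
- oiler: Bystander: a slim needle oiler 27 mm in diameter, 102 mm tall, standing.

How it is judged:
By the outcome, as a careful person would: the job done as asked, in the order asked, and still so for the second after the job is handed in, with the robot touching nothing.
It also fails if it takes over 67 s, if anything falls off the work surface, if the arm or the gripper's body presses on something with over 40 N, if the wrist force passes 120 N, or if a joint passes its speed limit or range.

## Working session

There is one attempt and no reset: what is moved stays moved. The work goes in short steps, Python scripts to look and compute and a tool call to move; the robot and the scene stay as the last step left them, time stands still between calls to the robot, and variables do not carry over. Pictures are saved under pics/ and viewed, and the job is handed in when it is done.

Besides the shell and the picture viewer there is one more tool, called by a JSON object that holds its "method" and its "body", one argument or row to a line. apply_moves: Moves the arm, as the interface text tells. Its arguments: {"type":"object","properties":{"plan":{"type":"array"}},"required":["plan"]}

```bash
mkdir -p pics; ls
cat > h.py <<'E'
import numpy as np, cv2
from bench import get_obs, read_camera, finish_job
def snap(n,tag):
    r=read_camera(n); cv2.imwrite(f'pics/{tag}.png',cv2.cvtColor(r['frame'],cv2.COLOR_RGB2BGR)); return r
E
python3 - <<'E'
from h import *
o=get_obs(); print(o)
for n in('scene','side','wrist'):
    r=snap(n,n+'0'); print(n,{k:np.round(v,4).tolist() for k,v in r.items() if k!='frame'})
    np.savez(n+'0.npz',**r)
E
```

```text
pics
{'time_s': 0.0, 'joints': array([-1.74111513e-01,  2.45755668e-01,  1.55898881e+00,  1.20139901e-05,
        1.33868581e+00, -1.74105304e-01]), 'dq': array([ 7.23869225e-04, -2.30124788e-03,  8.49914350e-04, -2.09310568e-03,
       -9.74577383e-05,  6.97944349e-04]), 'joint_torque': array([ 8.38778797e-04, -4.15839279e+01, -3.14599335e+01,  6.84806099e-02,
        3.33599187e-02, -1.41738678e-04]), 'eef_pos': array([6.49413706e-01, 1.04876145e-04, 2.04396262e-01]), 'tool_rot': array([-7.55782418e-04,  7.07109659e-01,  7.07103306e-01, -5.22545734e-04]), 'wrist_force': array([-0.15738058,  0.52722469,  0.46034063]), 'wrist_torque': array([-0.03226034,  0.02429102,  0.02881997]), 'opening': 0.09380889843867392}
scene {'intrinsics': [[472.5334, 0.0, 285.771], [0.0, 472.5334, 210.4246], [0.0, 0.0, 1.0]], 'camera_from_world': [[0.8797, -0.4753, 0.0159, -0.5089], [-0.3581, -0.6841, -0.6354, 0.264], [0.3129, 0.5533, -0.772, 0.9027], [0.0, 0.0, 0.0, 1.0]]}
side {'intrinsics': [[398.2039, 0.0, 281.7775], [0.0, 398.2039, 209.2282], [0.0, 0.0, 1.0]], 'camera_from_world': [[-0.9998, -0.0075, 0.0175, 0.5877], [-0.0179, 0.6862, -0.7272, 0.0644], [-0.0065, -0.7274, -0.6862, 0.9247], [0.0, 0.0, 0.0, 1.0]]}
wrist {'intrinsics': [[364.3501, 0.0, 280.6185], [0.0, 364.3501, 213.3388], [0.0, 0.0, 1.0]], 'tool_from_camera': [[-0.0002, -0.9617, -0.274, 0.0797], [1.0, 0.0001, -0.0009, -0.0002], [0.0009, -0.274, 0.9617, -0.1795], [0.0, 0.0, 0.0, 1.0]]}
```

View pics/scene0.png

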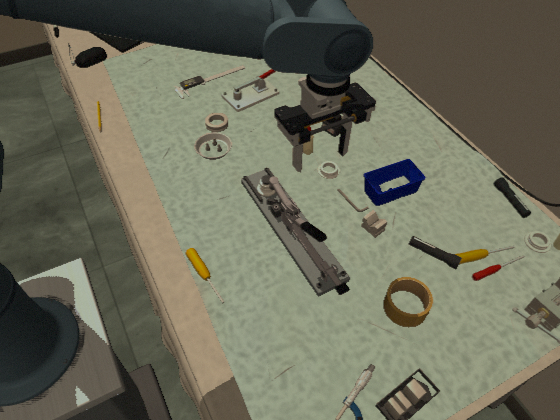

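View pics/side0.png

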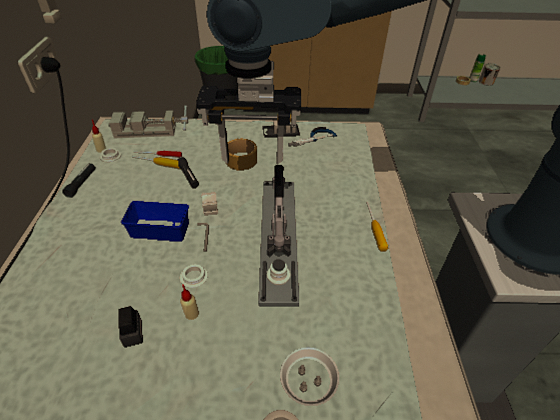

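View pics/wrist0.png

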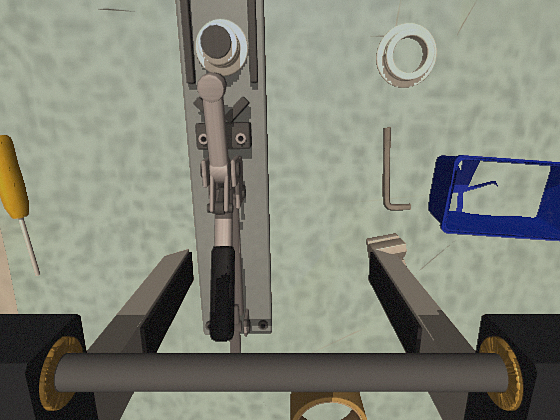

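The wrist view shows the pliers along world +y (up in the image), with the bush at about (220,45), the jaw end at (210,85) and the grip at (222,290). The tail pad is hidden. I'll enlarge the views to pick pixels.

Run:
```python
import cv2
def crop(n,x0,y0,x1,y1,f):
    im=cv2.imread(f'pics/{n}.png')[y0:y1,x0:x1]
    cv2.imwrite(f'pics/{n}_c.png',cv2.resize(im,None,fx=f,fy=f,interpolation=cv2.INTER_CUBIC))
crop('scene0',230,160,360,300,4)
crop('side0',240,160,320,310,4)
crop('wrist0',160,0,300,350,1.7)
```

```text
(no output)
```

View pics/scene0_c.png

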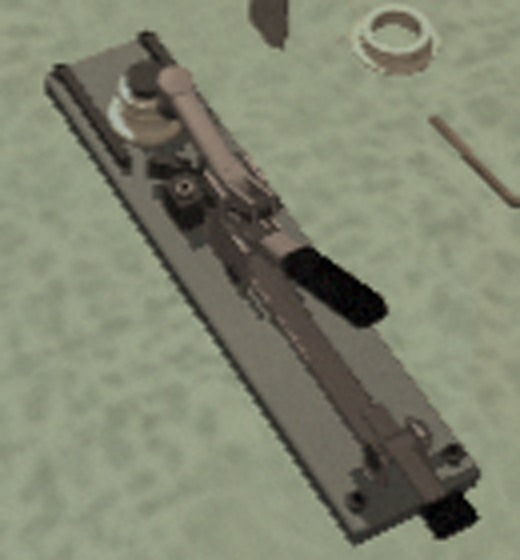

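View pics/side0_c.png

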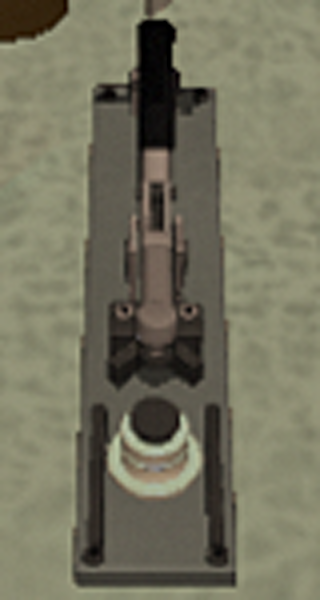

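View pics/wrist0_c.png

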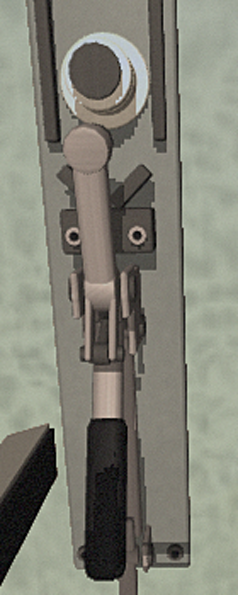

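```bash
cat >> h.py <<'E'
from scipy.spatial.transform import Rotation as R
def cam(r,obs=None):
    K=r['intrinsics']
    if 'camera_from_world' in r: T=np.linalg.inv(r['camera_from_world'])
    else:
        q=obs['tool_rot']; W=np.eye(4); W[:3,:3]=R.from_quat([q[1],q[2],q[3],q[0]]).as_matrix(); W[:3,3]=obs['eef_pos']
        T=W@r['tool_from_camera']
    return K,T
def ray(c,p):
    K,T=c; d=T[:3,:3]@np.linalg.solve(K,[p[0],p[1],1]); return T[:3,3],d/np.linalg.norm(d)
def plane(c,p,z):
    o,d=ray(c,p); return o+d*(z-o[2])/d[2]
def tri(*cp):
    A=np.zeros((3,3));b=np.zeros(3);L=[ray(c,p) for c,p in cp]
    for o,d in L:
        M=np.eye(3)-np.outer(d,d);A+=M;b+=M@o
    x=np.linalg.solve(A,b); return x,[round(1e3*np.linalg.norm((np.eye(3)-np.outer(d,d))@(x-o)),1) for o,d in L]
E
python3 - <<'E'
from h import *
np.set_printoptions(precision=4,suppress=True)
S=cam(np.load('scene0.npz'));D=cam(np.load('side0.npz'));W=cam(np.load('wrist0.npz'),get_obs())
for n,s,d in[('+y-x',(242,182),(298.75,303)),('+y+x',(265,168.75),(258.25,303)),('-y-x',(318.75,293.75),(293,183)),('-y+x',(350,276),(263.75,182.5))]:
    print(n,*tri((S,s),(D,d)), plane(S,s,.017),plane(D,d,.017))
print('plug',*tri((S,(266.75,179.5)),(D,(278.3,265)),(W,(214.7,38.8))))
print('tail',plane(S,(342.5,288.8),.04))
# wrist plate edges at z .017
for p in [(160+27/1.7,0),(160+175/1.7,0),(160+80/1.7,567/1.7),(160+190/1.7,567/1.7)]: print(plane(W,p,.017))
E
```

```text
+y-x [0.5556 0.1925 0.0058] [np.float64(2.4), np.float64(2.4)] [0.5541 0.1823 0.017 ] [0.5541 0.2007 0.017 ]
+y+x [0.6293 0.2004 0.0129] [np.float64(2.6), np.float64(2.6)] [0.6249 0.1969 0.017 ] [0.6316 0.2022 0.017 ]
-y-x [ 0.5619 -0.1698  0.0094] [np.float64(2.0), np.float64(2.0)] [ 0.5613 -0.1736  0.017 ] [ 0.5604 -0.1596  0.017 ]
-y+x [ 0.6394 -0.1661  0.0133] [np.float64(3.6), np.float64(3.6)] [ 0.6415 -0.168   0.017 ] [ 0.6357 -0.1594  0.017 ]
plug [0.5955 0.1354 0.0505] [np.float64(3.3), np.float64(1.1), np.float64(2.4)]
tail [ 0.6013 -0.1967  0.04  ]
[0.5547 0.1745 0.017 ]
[0.6329 0.1744 0.017 ]
[ 0.5636 -0.1694  0.017 ]
[ 0.6385 -0.1693  0.017 ]
```

{"method": "apply_moves", "body": {
  "plan": [
    [[0, 0, 0], [-0.05, -0.01, 0], 0],
    [[0, 0, 0], [-0.05, -0.01, 0], 0],
    [[0, 0, 0], [-0.05, -0.01, 0], 0],
    [[0, 0, 0], [-0.05, -0.01, 0], 0],
    [[0, 0, 0], [0, 0, 0], 0],
    [[0, 0, 0], [0, 0, 0], 0],
    [[0, 0, 0], [0, 0, 0], 0]
  ]
}}

```text
time_s: 1.02
eef_pos: [0.6102, -0.1986, 0.2053]
tool_rot: [-0.0, 0.707, 0.708, 0.0]
wrist_force: [-0.4, -0.1, -0.3]
opening: 0.094
```

Run:
```python
from h import *
o=get_obs(); print(o['time_s'],o['eef_pos'],o['tool_rot'],o['wrist_force'])
r=snap('wrist','wrist1'); K,T=cam(r,o); np.savez('w1.npz',K=K,T=T)
```

```text
1.025 [ 0.61024217 -0.19863239  0.20531546] [-2.01325737e-04  7.06511502e-01  7.07701530e-01  4.14731030e-05] [-0.42981295 -0.10676559 -0.33572873]
```

View pics/wrist1.png

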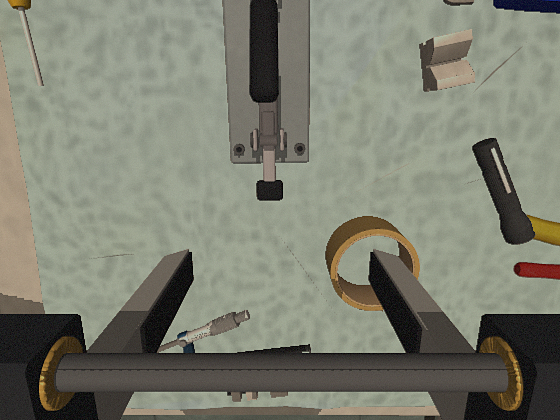

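{"method": "apply_moves", "body": {
  "plan": [
    [[0, 0, 0], [0.06, 0, 0], 0],
    [[0, 0, 0], [0.06, 0, 0], 0],
    [[0, 0, 0], [0.06, 0, 0], 0],
    [[0, 0, 0], [0.06, 0, 0], 0],
    [[0, 0, 0], [0.04, 0, 0], 0],
    [[0, 0, 0], [0.04, 0, 0], 0],
    [[0, 0, 0], [0, 0, 0], 0],
    [[0, 0, 0], [0, 0, 0], 0],
    [[0, 0, 0], [0, 0, 0], 0]
  ]
}}

```text
time_s: 2.2
eef_pos: [0.6101, 0.1191, 0.2054]
tool_rot: [0.0, 0.708, 0.707, -0.0]
wrist_force: [0.6, -0.1, -0.3]
opening: 0.0938
```

Run:
```python
from h import *
o=get_obs(); print(o['time_s'],o['eef_pos'],o['tool_rot'],o['wrist_force'])
r=snap('wrist','wrist2'); K,T=cam(r,o); np.savez('w2.npz',K=K,T=T)
```

```text
2.2 [0.61007802 0.11909483 0.20543924] [ 6.07638241e-05  7.07511613e-01  7.06701709e-01 -8.82142130e-05] [ 0.60960576 -0.05899541 -0.30805321]
```

View pics/wrist2.png

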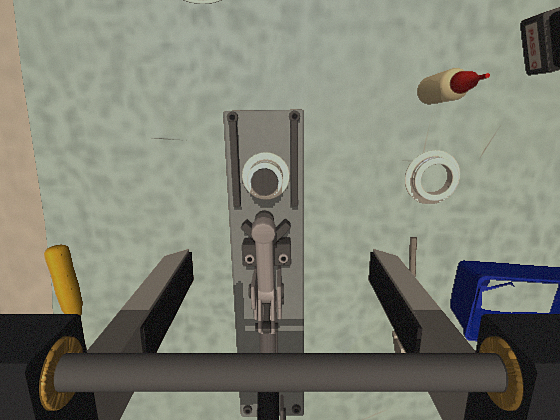

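Wrist1 shows the tail pad at about (270,189), the plate's tail edge at row 162 and the grip end at (264,100). Wrist2 shows the plug head at (264,182), the bush around it, the plate's end at row 110 and the jaw tip at (263,229).

Run:
```python
import cv2
def crop(n,x0,y0,x1,y1,f):
    im=cv2.imread(f'pics/{n}.png')[y0:y1,x0:x1]; im=cv2.convertScaleAbs(im,alpha=1.8,beta=25)
    cv2.imwrite(f'pics/{n}_c.png',cv2.resize(im,None,fx=f,fy=f,interpolation=cv2.INTER_CUBIC))
crop('wrist1',210,90,330,210,5)
crop('wrist2',210,100,320,220,5)
```

```text
(no output)
```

View pics/wrist1_c.png

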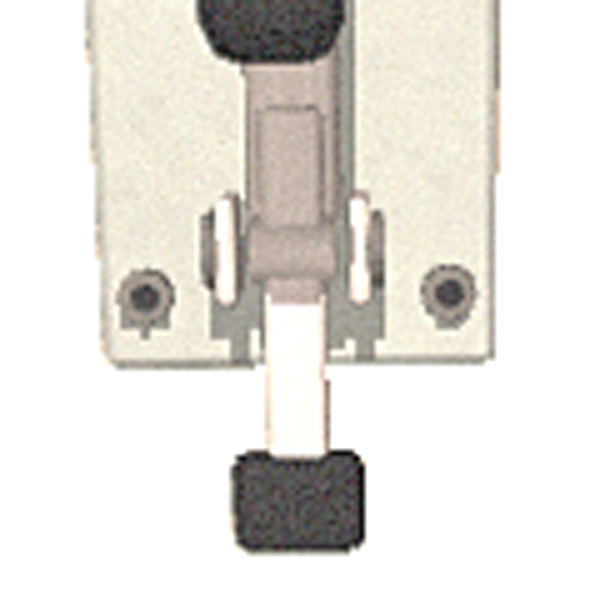

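View pics/wrist2_c.png

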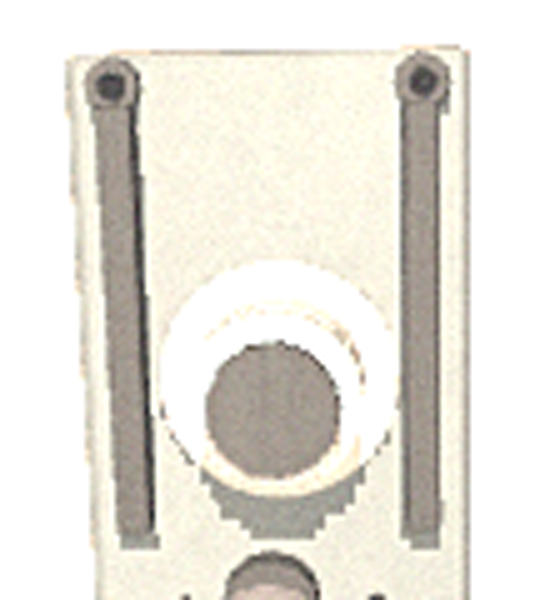

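Run:
```python
from h import *
np.set_printoptions(precision=4,suppress=True)
S=cam(np.load('scene0.npz'));D=cam(np.load('side0.npz'))
f=lambda n:(lambda a:(a['K'],a['T']))(np.load(n))
W0=cam(np.load('wrist0.npz'),dict(eef_pos=[.6494,.0001,.2044],tool_rot=[-7.55782418e-04,  7.07109659e-01,  7.07103306e-01, -5.22545734e-04]));W1=f('w1.npz');W2=f('w2.npz')
z=.017
for p in[(230.5,162.5),(309,161.5)]:print('tail plate',plane(W1,p,z))
for p in[(224,111.5),(303,110)]:print('front plate',plane(W2,p,z))
print('rails ends z.027',plane(W2,(237.5,206.5),.027),plane(W2,(294.5,206.5),.027))
print('plug',plane(W2,(264.6,182),.054),plane(W0,(214.7,38.8),.054),tri((W2,(264.6,182)),(W0,(214.7,38.8))),tri((W2,(264.6,182)),(S,(266.75,179.5)),(D,(278.3,265))))
print('flange',plane(W2,(265.6,175.6),.023))
for z in(.03,.04,.05):
  print('pad',z,plane(W1,(269.8,189.4),z),np.linalg.norm(plane(W1,(256.2,189),z)-plane(W1,(283,189),z)), np.linalg.norm(plane(W1,(269.8,180),z)-plane(W1,(269.8,200),z)))
print(tri((W1,(269.8,189.4)),(S,(342.5,288))))
# handle end
for n,w0,w1 in[('grip end bottom edge',(160+105/1.7,580/1.7),(264,103.5))]: print(n,tri((W0,w0),(W1,w1)))
```

```text
tail plate [ 0.559  -0.1704  0.017 ]
tail plate [ 0.6382 -0.1693  0.017 ]
front plate [0.5546 0.197  0.017 ]
front plate [0.6314 0.1983 0.017 ]
rails ends z.027 [0.5657 0.104  0.027 ] [0.6236 0.104  0.027 ]
plug [0.5948 0.1345 0.054 ] [0.594  0.1362 0.054 ] (array([0.5949, 0.1354, 0.0588]), [np.float64(0.1), np.float64(0.1)]) (array([0.5958, 0.134 , 0.0498]), [np.float64(1.2), np.float64(2.6), np.float64(1.7)])
flange [0.5945 0.135  0.023 ]
pad 0.03 [ 0.5989 -0.1953  0.03  ] 0.026629506554136775 0.020308619845739524
pad 0.04 [ 0.5992 -0.1931  0.04  ] 0.025878958552570972 0.019736224934523646
pad 0.05 [ 0.5995 -0.191   0.05  ] 0.025128410551005387 0.019163830023307765
(array([ 0.6007, -0.1942,  0.04  ]), [np.float64(1.8), np.float64(1.8)])
grip end bottom edge (array([ 0.5975, -0.1147,  0.1086]), [np.float64(0.1), np.float64(0.1)])
```

{"method": "apply_moves", "body": {
  "plan": [
    [[0, 0, -0.015], [0.03, -0.008, 0], 1],
    [[0, 0, 0], [0.031, -0.009, 0], 1],
    [[0, 0, 0], [0, 0, 0], 1],
    [[0, 0, 0], [0, 0, 0.04], 1],
    [[0, 0, 0], [0, 0, 0.04], 1],
    [[0, 0, 0], [0, 0, 0.03], 1],
    [[0, 0, 0], [0, 0, 0], 1],
    [[0, 0, 0], [0, 0, 0], 1]
  ]
}}

```text
time_s: 3.25
eef_pos: [0.5938, 0.1802, 0.097]
tool_rot: [0.001, 0.702, 0.712, 0.001]
wrist_force: [0.0, -0.3, 0.2]
opening: 0.0174
```

Run:
```python
from h import *
o=get_obs(); print(o['time_s'],o['eef_pos'],o['tool_rot'],o['wrist_force'],o['opening'])
r=snap('wrist','wrist3'); snap('side','side3')
im=cv2.imread('pics/side3.png')[150:330,200:380];cv2.imwrite('pics/side3_c.png',cv2.resize(im,None,fx=3,fy=3))
```

```text
3.25 [0.59381172 0.18015342 0.09697666] [0.00075891 0.70213524 0.71204274 0.00081868] [ 0.030603   -0.28581802  0.2070012 ] 0.01735600626842874
```

View pics/wrist3.png

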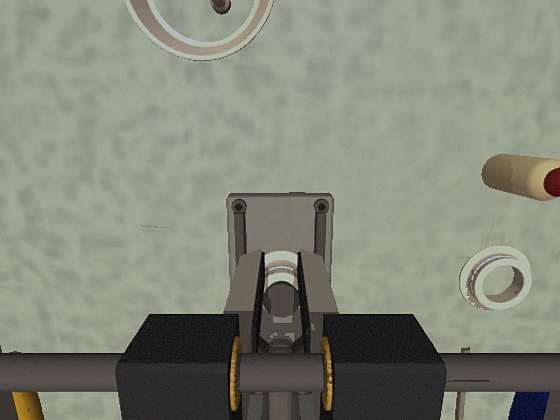

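View pics/side3_c.png

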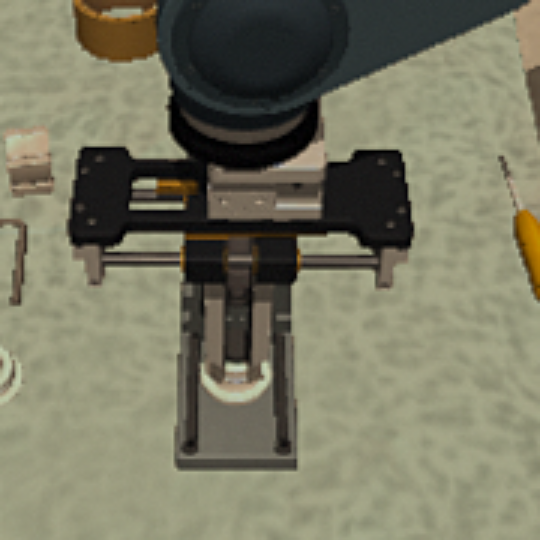

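The fingers are lined up with the channel, with the bush at (280,290) on the -y side. Next I descend to z ≈ 0.028.

{"method": "apply_moves", "body": {
  "plan": [
    [[0, 0, 0], [0, 0, 0], 1],
    [[0, 0, 0], [0, 0, 0.025], 1],
    [[0, 0, 0], [0, 0, 0.025], 1],
    [[0, 0, 0], [0, 0, 0.01], 1],
    [[0, 0, 0], [0, 0, 0.009], 1],
    [[0, 0, 0], [0, 0, 0], 1],
    [[0, 0, 0], [-0.01, 0, 0], 1],
    [[0, 0, 0], [-0.006, 0, 0], 1],
    [[0, 0, 0], [0, 0, 0], 1]
  ]
}}

```text
time_s: 4.47
eef_pos: [0.5932, 0.1642, 0.0269]
tool_rot: [0.0, 0.702, 0.712, 0.0]
wrist_force: [-0.9, -0.2, 0.5]
opening: 0.0007
```

{"method": "apply_moves", "body": {
  "plan": [
    [[0, 0, 0], [-0.004, 0, -0.001], 1],
    [[0, 0, 0], [-0.004, 0, 0], 1],
    [[0, 0, 0], [-0.004, 0, 0], 1],
    [[0, 0, 0], [-0.004, 0, 0], 1],
    [[0, 0, 0], [-0.004, 0, 0], 1],
    [[0, 0, 0], [-0.004, 0, 0], 1],
    [[0, 0, 0], [-0.004, 0, 0], 1],
    [[0, 0, 0], [-0.002, 0, 0], 1],
    [[0, 0, 0], [0, 0, 0], 1]
  ]
}}

```text
time_s: 5.6
eef_pos: [0.5932, 0.1345, 0.0273]
tool_rot: [0.0, 0.702, 0.712, -0.0]
wrist_force: [0.2, 0.5, -0.2]
opening: 0.0007
```

Run:
```python
from h import *
o=get_obs(); print(o['time_s'],o['eef_pos'],o['wrist_force'])
r=snap('wrist','wrist4'); snap('side','side4')
im=cv2.imread('pics/side4.png')[170:310,210:350];cv2.imwrite('pics/side4_c.png',cv2.resize(im,None,fx=4,fy=4))
```

```text
5.6 [0.59315854 0.13450174 0.02731503] [ 0.18445411  0.49895051 -0.23939172]
```

View pics/side4_c.png

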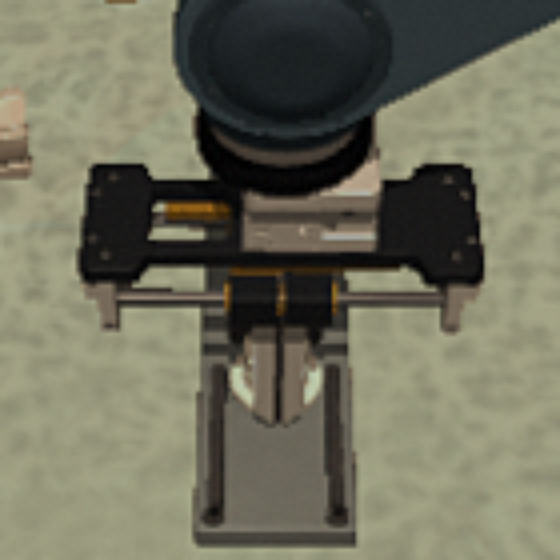

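View pics/wrist4.png

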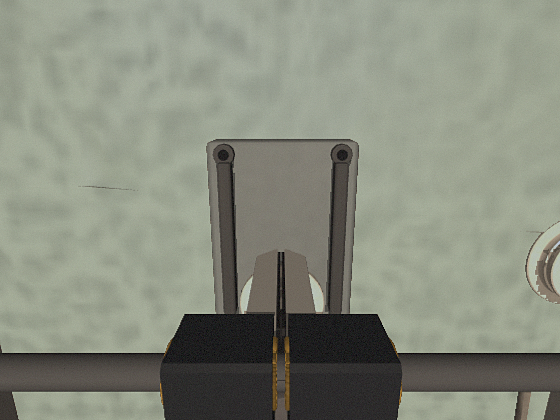

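The fingers are behind the bush with its flange showing on both sides, so I'll creep on.

{"method": "apply_moves", "body": {
  "plan": [
    [[0, 0, 0], [-0.001, 0, 0], 1],
    [[0, 0, 0], [-0.001, 0, 0], 1],
    [[0, 0, 0], [-0.001, 0, 0], 1],
    [[0, 0, 0], [-0.001, 0, 0], 1],
    [[0, 0, 0], [-0.001, 0, 0], 1]
  ]
}}

```text
time_s: 6.32
eef_pos: [0.5933, 0.1298, 0.0275]
tool_rot: [0.0, 0.702, 0.712, 0.0]
wrist_force: [0.2, 1.7, -0.1]
opening: 0.0008
```

{"method": "apply_moves", "body": {
  "plan": [
    [[0, 0, 0], [-0.001, 0, 0], 1],
    [[0, 0, 0], [-0.001, 0, 0], 1],
    [[0, 0, 0], [-0.001, 0, 0], 1]
  ]
}}

```text
time_s: 6.7
eef_pos: [0.5933, 0.1268, 0.0274]
tool_rot: [-0.0, 0.702, 0.712, -0.0]
wrist_force: [0.2, 0.8, -0.2]
opening: 0.0003
```

{"method": "apply_moves", "body": {
  "plan": [
    [[0, 0, 0], [-0.001, 0, 0], 1],
    [[0, 0, 0], [-0.001, 0, 0], 1]
  ]
}}

```text
time_s: 6.95
eef_pos: [0.5934, 0.1248, 0.0275]
tool_rot: [-0.0, 0.702, 0.712, -0.0]
wrist_force: [-0.2, 1.2, -0.0]
opening: 0.0003
```

{"method": "apply_moves", "body": {
  "plan": [
    [[0, 0, 0], [-0.001, 0, 0], 1],
    [[0, 0, 0], [-0.001, 0, 0], 1]
  ]
}}

```text
time_s: 7.2
eef_pos: [0.5934, 0.1228, 0.0275]
tool_rot: [0.0, 0.702, 0.712, 0.0]
wrist_force: [-0.3, 0.7, 0.3]
opening: 0.0006
```

{"method": "apply_moves", "body": {
  "plan": [
    [[0, 0, 0], [-0.001, 0, 0], 1]
  ]
}}

```text
time_s: 7.32
eef_pos: [0.5937, 0.1222, 0.0277]
tool_rot: [-0.0, 0.702, 0.712, 0.001]
wrist_force: [0.9, 3.1, -0.5]
opening: 0.0004
```

{"method": "apply_moves", "body": {
  "plan": [
    [[0, 0, 0], [-0.001, 0, 0], 1]
  ]
}}

```text
time_s: 7.45
eef_pos: [0.5941, 0.1217, 0.0279]
tool_rot: [-0.0, 0.702, 0.712, 0.001]
wrist_force: [1.1, 6.4, 1.3]
opening: 0.0002
```

{"method": "apply_moves", "body": {
  "plan": [
    [[0, 0, 0], [-0.001, 0, 0], 1]
  ]
}}

```text
time_s: 7.58
eef_pos: [0.5942, 0.1216, 0.0281]
tool_rot: [-0.001, 0.702, 0.712, 0.002]
wrist_force: [1.2, 9.8, 0.8]
opening: 0.0004
```

{"method": "apply_moves", "body": {
  "plan": [
    [[0, 0, 0], [0, 0, 0], 1],
    [[0, 0, 0], [0, 0, 0], 1]
  ]
}}

```text
time_s: 7.82
eef_pos: [0.5942, 0.1217, 0.0281]
tool_rot: [-0.0, 0.702, 0.712, 0.002]
wrist_force: [1.8, 7.6, 0.2]
opening: 0.0003
```

{"method": "apply_moves", "body": {
  "plan": [
    [[0, 0, 0], [-0.0007, 0.0005, 0], 1],
    [[0, 0, 0], [0, 0, 0], 1],
    [[0, 0, 0], [0, 0, 0], 1]
  ]
}}

```text
time_s: 8.2
eef_pos: [0.5943, 0.1216, 0.028]
tool_rot: [-0.001, 0.702, 0.712, 0.002]
wrist_force: [0.6, 10.5, 0.7]
opening: 0.0005
```

{"method": "apply_moves", "body": {
  "plan": [
    [[0, 0, 0], [0, 0, 0], 1],
    [[0, 0, 0], [0, 0, 0], 1],
    [[0, 0, 0], [0, 0, 0], 1],
    [[0, 0, 0], [0, 0, 0], 1]
  ]
}}

```text
time_s: 8.7
eef_pos: [0.5943, 0.1216, 0.028]
tool_rot: [-0.001, 0.702, 0.712, 0.002]
wrist_force: [0.2, 10.2, 1.0]
opening: 0.0008
```

{"method": "apply_moves", "body": {
  "plan": [
    [[0, 0, 0], [0, 0, 0], 1],
    [[0, 0, 0], [0.004, 0, 0], 1],
    [[0, 0, 0], [0.012, 0, 0], 1],
    [[0, 0, 0], [0.012, 0, 0], 1],
    [[0, 0, 0], [0, 0, -0.05], 1],
    [[0, 0, 0], [0, 0, -0.05], 1],
    [[0, 0, 0], [0, 0, -0.04], 1],
    [[0, 0, 0], [0, 0, 0], 1],
    [[0, 0, 0], [0, 0, 0], 1]
  ]
}}

```text
time_s: 9.82
eef_pos: [0.5927, 0.1474, 0.1661]
tool_rot: [-0.001, 0.702, 0.712, -0.001]
wrist_force: [-0.1, 0.5, -0.5]
opening: 0.0009
```

Run:
```python
from h import *
np.set_printoptions(precision=4,suppress=True)
o=get_obs(); print(o['time_s'],o['eef_pos'],o['wrist_force'],o['wrist_torque'])
r=snap('scene','scene5'); snap('side','side5')
im=cv2.imread('pics/scene5.png')[150:300,220:360];a=cv2.resize(im,None,fx=3.9,fy=3.9)
cv2.imwrite('pics/c5.png',a)
im=cv2.imread('pics/side5.png')[170:310,210:350];cv2.imwrite('pics/side5_c.png',cv2.resize(im,None,fx=4,fy=4))
```

```text
9.825 [0.5927 0.1474 0.1661] [-0.0655  0.4614 -0.4545] [ 0.003  -0.0101  0.0326]
```

View pics/c5.png

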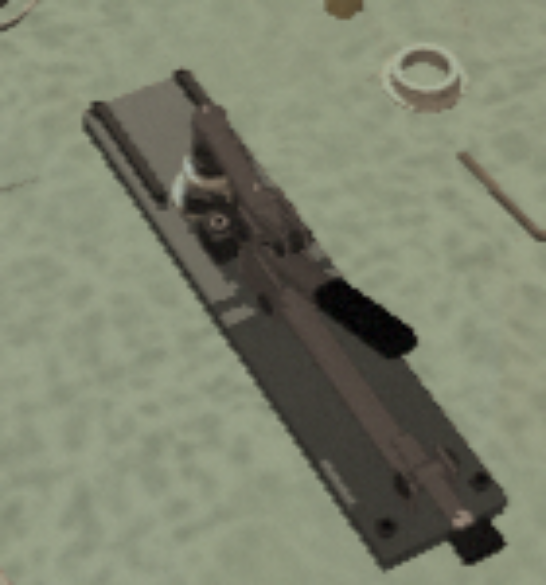

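View pics/side5_c.png

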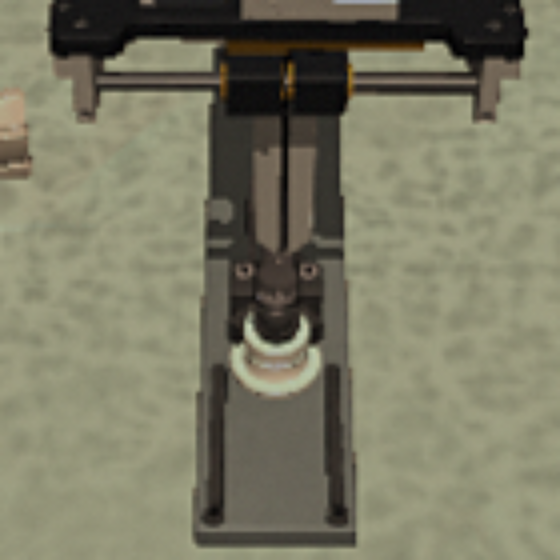

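The bush is in the vee under the jaw, with the plug just below the pad. Now to the handle.

{"method": "apply_moves", "body": {
  "plan": [
    [[0, 0, 0], [-0.06, 0, 0], 1],
    [[0, 0, 0], [-0.06, 0, 0], 1],
    [[0, 0, 0], [-0.06, 0, 0], 1],
    [[0, 0, 0], [-0.05, 0, 0], 1],
    [[0, 0, 0], [-0.006, 0.001, 0.02], 1],
    [[0, 0, 0], [0, 0, 0.01], 1],
    [[0, 0, 0], [0, 0, 0], 1],
    [[0, 0, 0], [0, 0, 0], 1]
  ]
}}

```text
time_s: 10.92
eef_pos: [0.5982, -0.0875, 0.1375]
tool_rot: [-0.0, 0.701, 0.713, 0.0]
wrist_force: [-0.3, -0.2, -0.2]
opening: 0.0002
```

Run:
```python
from h import *
np.set_printoptions(precision=4,suppress=True)
o=get_obs(); print(o['time_s'],o['eef_pos'],o['wrist_force'],o['wrist_torque'])
r=snap('scene','scene6'); snap('side','side6')
im=cv2.imread('pics/scene6.png')[120:320,220:400];a=cv2.resize(im,None,fx=3,fy=3)
cv2.imwrite('pics/c6.png',a)
im=cv2.imread('pics/side6.png')[90:290,180:380];cv2.imwrite('pics/side6_c.png',cv2.resize(im,None,fx=3,fy=3))
```

```text
10.925 [ 0.5982 -0.0875  0.1375] [-0.328  -0.2063 -0.2482] [-0.0259 -0.0174  0.0471]
```

View pics/c6.png

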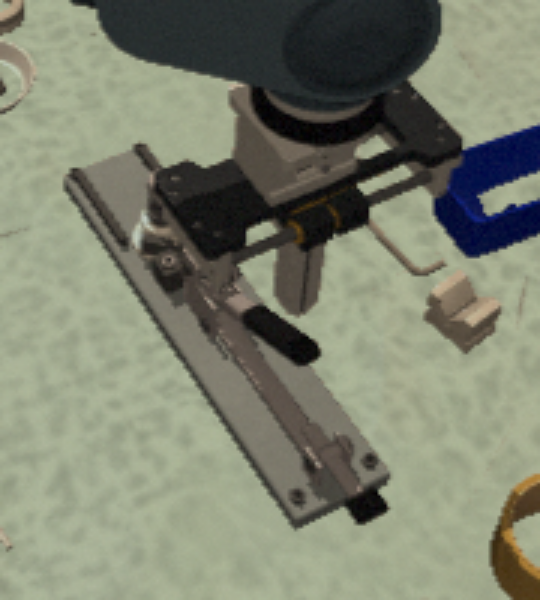

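View pics/side6_c.png

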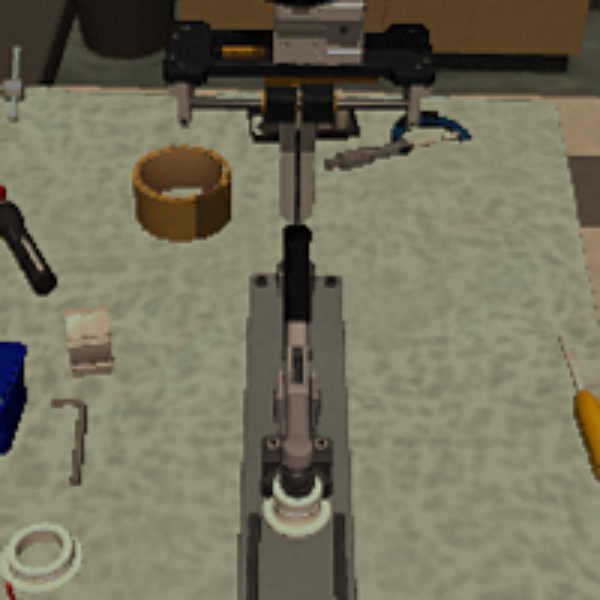

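Laterally aligned over the grip. I'll descend to contact.

{"method": "apply_moves", "body": {
  "plan": [
    [[0, 0, 0], [0, 0, 0.01], 1],
    [[0, 0, 0], [0, 0, 0.008], 1],
    [[0, 0, 0], [0, 0, 0.005], 1],
    [[0, 0, 0], [0, 0, 0], 1]
  ]
}}

```text
time_s: 11.52
eef_pos: [0.5976, -0.0887, 0.1137]
tool_rot: [-0.001, 0.702, 0.712, -0.0]
wrist_force: [0.4, -0.1, 0.2]
opening: 0.0002
```

{"method": "apply_moves", "body": {
  "plan": [
    [[0, 0, 0], [0, 0, 0.003], 1],
    [[0, 0, 0], [0, 0, 0.003], 1]
  ]
}}

```text
time_s: 11.78
eef_pos: [0.5984, -0.089, 0.1087]
tool_rot: [0.0, 0.702, 0.712, 0.0]
wrist_force: [-0.3, 0.6, 1.5]
opening: 0.0005
```

{"method": "apply_moves", "body": {
  "plan": [
    [[0, 0, 0], [-0.003, 0, 0.004], 1],
    [[0, 0, 0], [-0.003, 0, 0.004], 1],
    [[0, 0, 0], [-0.0027, 0, 0.004], 1],
    [[0, 0, 0], [-0.0025, 0, 0.004], 1],
    [[0, 0, 0], [0, 0, 0], 1]
  ]
}}

```text
time_s: 12.4
eef_pos: [0.5986, -0.1002, 0.0925]
tool_rot: [0.0, 0.702, 0.712, 0.0]
wrist_force: [0.5, 1.1, 4.5]
opening: 0.0004
```

{"method": "apply_moves", "body": {
  "plan": [
    [[0, 0, 0], [-0.0023, 0, 0.004], 1],
    [[0, 0, 0], [-0.0021, 0, 0.004], 1],
    [[0, 0, 0], [-0.0019, 0, 0.004], 1],
    [[0, 0, 0], [0, 0, 0], 1]
  ]
}}

```text
time_s: 12.9
eef_pos: [0.5986, -0.1067, 0.0803]
tool_rot: [0.0, 0.702, 0.712, 0.0]
wrist_force: [1.1, 0.2, 3.9]
opening: 0.0008
```

{"method": "apply_moves", "body": {
  "plan": [
    [[0, 0, 0], [-0.0017, 0, 0.003], 1],
    [[0, 0, 0], [-0.0014, 0, 0.003], 1],
    [[0, 0, 0], [0, 0, 0], 1]
  ]
}}

```text
time_s: 13.28
eef_pos: [0.5983, -0.1095, 0.0741]
tool_rot: [-0.0, 0.702, 0.712, -0.0]
wrist_force: [2.3, 1.4, 3.0]
opening: 0.0005
```

{"method": "apply_moves", "body": {
  "plan": [
    [[0, 0, 0], [-0.0013, 0.0004, 0.003], 1],
    [[0, 0, 0], [-0.0012, 0, 0.003], 1],
    [[0, 0, 0], [0, 0, 0], 1]
  ]
}}

```text
time_s: 13.65
eef_pos: [0.5983, -0.1119, 0.0677]
tool_rot: [-0.001, 0.702, 0.712, -0.0]
wrist_force: [1.3, -0.0, 2.2]
opening: 0.0004
```

{"method": "apply_moves", "body": {
  "plan": [
    [[0, 0, 0], [-0.001, 0, 0.002], 1],
    [[0, 0, 0], [-0.0007, 0, 0.002], 1],
    [[0, 0, 0], [0, 0, 0], 1]
  ]
}}

```text
time_s: 14.02
eef_pos: [0.5984, -0.1135, 0.0639]
tool_rot: [-0.001, 0.702, 0.712, -0.0]
wrist_force: [-1.1, 0.8, 1.1]
opening: 0.0008
```

{"method": "apply_moves", "body": {
  "plan": [
    [[0, 0, 0], [-0.0006, 0, 0.002], 1],
    [[0, 0, 0], [-0.0005, 0, 0.002], 1],
    [[0, 0, 0], [0, 0, 0], 1]
  ]
}}

```text
time_s: 14.4
eef_pos: [0.5987, -0.1147, 0.0601]
tool_rot: [-0.0, 0.702, 0.712, -0.0]
wrist_force: [-0.0, 0.4, 0.4]
opening: 0.0005
```

{"method": "apply_moves", "body": {
  "plan": [
    [[0, 0, 0], [-0.0003, 0, 0.001], 1],
    [[0, 0, 0], [-0.0003, 0, 0.001], 1],
    [[0, 0, 0], [0, 0, 0], 1]
  ]
}}

```text
time_s: 14.78
eef_pos: [0.5988, -0.1153, 0.0583]
tool_rot: [-0.0, 0.702, 0.712, -0.0]
wrist_force: [0.2, -0.5, -0.6]
opening: 0.0006
```

Run:
```python
from h import *
r=snap('scene','scene7'); snap('side','side7')
im=cv2.imread('pics/scene7.png')[140:320,220:380];cv2.imwrite('pics/c7.png',cv2.resize(im,None,fx=3.3,fy=3.3))
im=cv2.imread('pics/side7.png')[130:310,190:370];cv2.imwrite('pics/side7_c.png',cv2.resize(im,None,fx=3.3,fy=3.3))
```

```text
(no output)
```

View pics/c7.png

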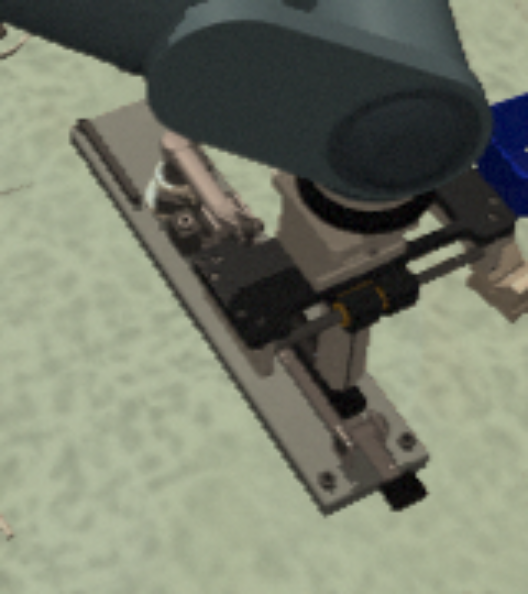

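View pics/side7_c.png

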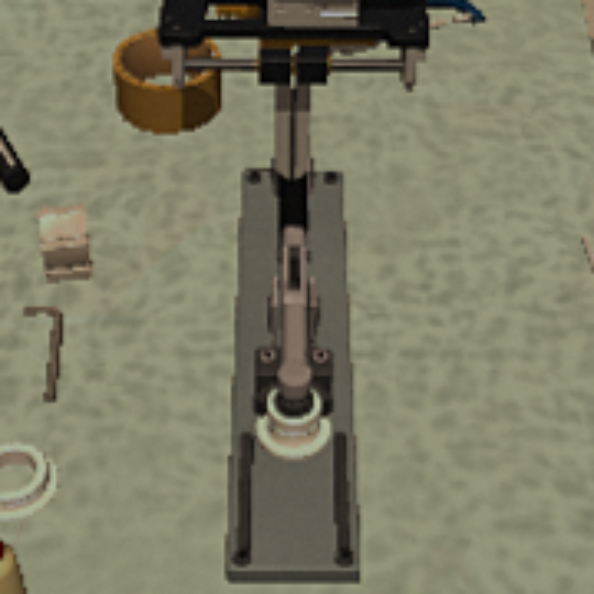

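The handle is down and following the tip. I'll find the stop.

{"method": "apply_moves", "body": {
  "plan": [
    [[0, 0, 0], [0, 0, 0.001], 1],
    [[0, 0, 0], [0, 0, 0.001], 1]
  ]
}}

```text
time_s: 15.12
eef_pos: [0.5991, -0.1155, 0.0572]
tool_rot: [0.0, 0.702, 0.712, -0.0]
wrist_force: [-2.8, -0.5, 6.8]
opening: 0.0007
```

{"method": "apply_moves", "body": {
  "plan": [
    [[0, 0, 0], [0, 0, 0.001], 1],
    [[0, 0, 0], [0, 0, 0.001], 1]
  ]
}}

```text
time_s: 15.38
eef_pos: [0.5992, -0.1156, 0.0564]
tool_rot: [0.0, 0.702, 0.712, -0.0]
wrist_force: [-6.8, 1.2, 15.3]
opening: 0.0005
```

{"method": "apply_moves", "body": {
  "plan": [
    [[0, 0, 0], [0, -0.001, -0.001], 1],
    [[0, 0, 0], [0, 0, 0], 1]
  ]
}}

```text
time_s: 15.62
eef_pos: [0.599, -0.1155, 0.0571]
tool_rot: [0.001, 0.702, 0.712, 0.001]
wrist_force: [-0.9, 1.0, 7.4]
opening: 0.0004
```

{"method": "apply_moves", "body": {
  "plan": [
    [[0, 0, 0], [0, -0.0002, 0.0005], 1],
    [[0, 0, 0], [0, 0, 0], 1]
  ]
}}

```text
time_s: 15.88
eef_pos: [0.5991, -0.1156, 0.057]
tool_rot: [0.001, 0.702, 0.712, 0.001]
wrist_force: [-1.1, 0.9, 8.6]
opening: 0.0007
```

{"method": "apply_moves", "body": {
  "plan": [
    [[0, 0, 0], [0, 0, 0], 1],
    [[0, 0, 0], [0, 0, 0], 1],
    [[0, 0, 0], [0, 0, 0], 1]
  ]
}}

```text
time_s: 16.25
eef_pos: [0.5991, -0.1155, 0.057]
tool_rot: [0.001, 0.702, 0.712, 0.001]
wrist_force: [-1.3, 1.0, 8.3]
opening: 0.0003
```

{"method": "apply_moves", "body": {
  "plan": [
    [[0, 0, 0], [0, 0, 0], 1],
    [[0, 0, 0], [0, 0, 0], 1],
    [[0, 0, 0], [0, 0, 0], 1]
  ]
}}

```text
time_s: 16.62
eef_pos: [0.5991, -0.1156, 0.057]
tool_rot: [0.001, 0.702, 0.712, 0.001]
wrist_force: [-1.5, 1.7, 8.8]
opening: 0.0005
```

{"method": "apply_moves", "body": {
  "plan": [
    [[0, 0, 0], [0, -0.0003, 0.0006], 1],
    [[0, 0, 0], [0, 0, 0], 1],
    [[0, 0, 0], [0, 0, 0], 1]
  ]
}}

```text
time_s: 17.0
eef_pos: [0.5991, -0.1156, 0.0568]
tool_rot: [0.001, 0.702, 0.712, 0.001]
wrist_force: [-1.6, 1.3, 10.0]
opening: 0.0004
```

{"method": "apply_moves", "body": {
  "plan": [
    [[0, 0, 0], [0, 0, 0], 1],
    [[0, 0, 0], [0, 0, 0], 1],
    [[0, 0, 0], [0, 0, 0], 1],
    [[0, 0, 0], [0, 0, 0], 1]
  ]
}}

```text
time_s: 17.5
eef_pos: [0.5991, -0.1156, 0.0568]
tool_rot: [0.001, 0.702, 0.712, 0.001]
wrist_force: [-1.2, 0.9, 9.7]
opening: 0.0005
```

{"method": "apply_moves", "body": {
  "plan": [
    [[0, 0, 0], [0, 0, -0.003], 1],
    [[0, 0, 0], [0, 0, -0.01], 1],
    [[0, 0, 0], [0, 0, -0.03], 1],
    [[0, 0, 0], [0, 0, -0.03], 1],
    [[0, 0, 0], [-0.04, 0.0005, 0], 1],
    [[0, 0, 0], [-0.039, 0, 0], 1],
    [[0, 0, 0], [0, 0, 0], 1],
    [[0, 0, 0], [0, 0, 0], 1]
  ]
}}

```text
time_s: 18.5
eef_pos: [0.5988, -0.1937, 0.1271]
tool_rot: [-0.0, 0.702, 0.712, 0.0]
wrist_force: [-0.1, 0.5, -0.2]
opening: 0.0001
```

Run:
```python
from h import *
o=get_obs();print(o['time_s'],o['eef_pos'],o['wrist_force'])
r=snap('scene','scene8'); snap('side','side8'); r=snap('wrist','wrist8')
im=cv2.imread('pics/scene8.png')[140:320,220:380];cv2.imwrite('pics/c8.png',cv2.resize(im,None,fx=3.3,fy=3.3))
im=cv2.imread('pics/side8.png')[130:310,190:370];cv2.imwrite('pics/side8_c.png',cv2.resize(im,None,fx=3.3,fy=3.3))
```

```text
18.5 [ 0.59877869 -0.19367799  0.12712384] [-0.09780765  0.51225915 -0.23662083]
```

View pics/c8.png

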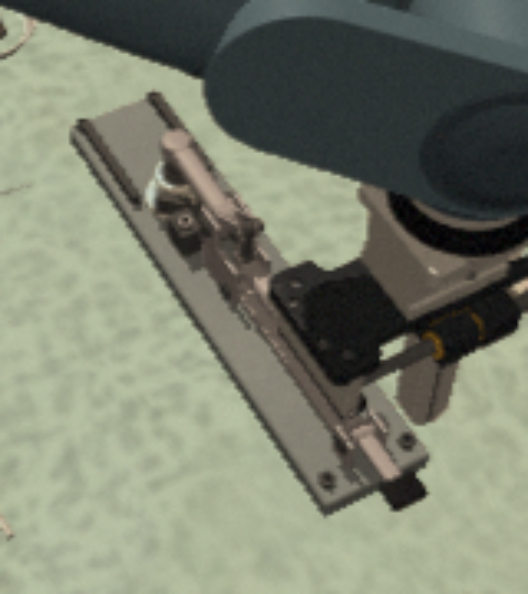

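View pics/side8_c.png

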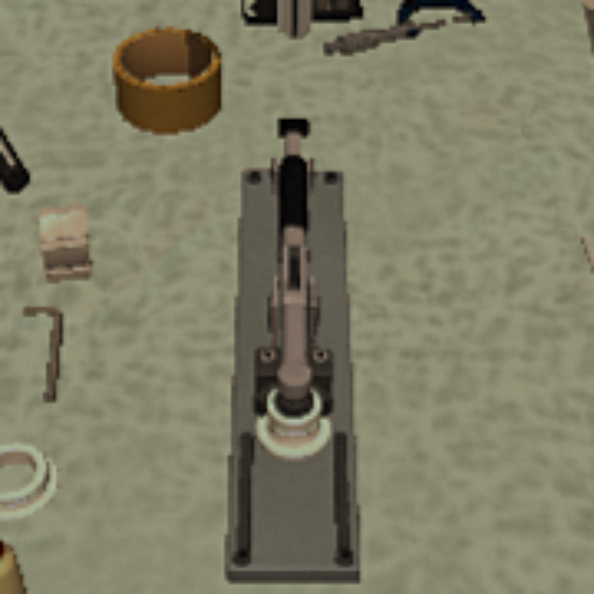

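View pics/wrist8.png

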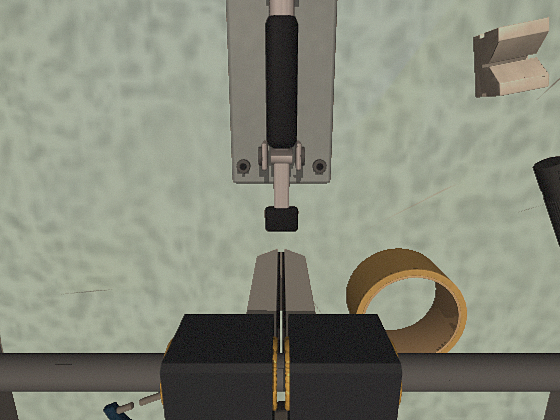

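The handle stays locked with nothing touching it (grip at (281,80), level). The tail pad is at (281,218).

Run:
```python
from h import *
o=get_obs()
r=read_camera('wrist');c=cam(r,o)
for z in(.035,.04,.045):print(plane(c,(281.7,218.5),z))
f=np.load('w1.npz');print(tri((c,(281.7,218.5)),((f['K'],f['T']),(269.8,189.4))))
im=cv2.imread('pics/side8.png')[240:275,265:295];cv2.imwrite('pics/z8.png',cv2.resize(im,None,fx=14,fy=14,interpolation=cv2.INTER_CUBIC))
```

```text
[ 0.59936783 -0.19493105  0.035     ]
[ 0.59933497 -0.19343196  0.04      ]
[ 0.59930211 -0.19193286  0.045     ]
(array([ 0.59932981, -0.19233209,  0.04363828]), [np.float64(0.0), np.float64(0.0)])
```

View pics/z8.png

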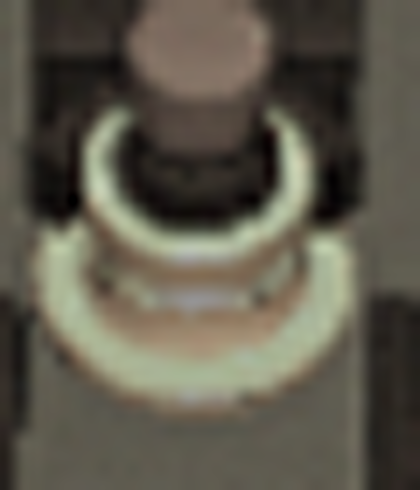

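{"method": "apply_moves", "body": {
  "plan": [
    [[0, 0, 0], [-0.002, 0, 0.04], 1],
    [[0, 0, 0], [0, 0, 0.03], 1],
    [[0, 0, 0], [0, 0, 0.005], 1],
    [[0, 0, 0], [0, 0, 0], 1]
  ]
}}

```text
time_s: 19.2
eef_pos: [0.5995, -0.1961, 0.053]
tool_rot: [0.0, 0.702, 0.713, 0.0]
wrist_force: [-0.0, 0.4, 1.3]
opening: 0.0003
```

{"method": "apply_moves", "body": {
  "plan": [
    [[0, 0, 0], [0, 0, 0.005], 1],
    [[0, 0, 0], [0, 0, 0.004], 1],
    [[0, 0, 0], [0, 0, 0.003], 1],
    [[0, 0, 0], [0, 0, 0.003], 1]
  ]
}}

```text
time_s: 19.7
eef_pos: [0.5994, -0.1966, 0.0377]
tool_rot: [0.0, 0.702, 0.712, 0.0]
wrist_force: [0.5, -0.3, 1.1]
opening: 0.0
```

{"method": "apply_moves", "body": {
  "plan": [
    [[0, 0, 0], [0, 0, 0.003], 1],
    [[0, 0, 0], [0, 0, 0.002], 1]
  ]
}}

```text
time_s: 19.95
eef_pos: [0.5993, -0.1964, 0.0323]
tool_rot: [0.0, 0.702, 0.712, 0.0]
wrist_force: [0.2, -0.4, 0.9]
opening: 0.0006
```

{"method": "apply_moves", "body": {
  "plan": [
    [[0, 0, 0], [0, 0, 0.002], 1],
    [[0, 0, 0], [0, 0, 0.002], 1]
  ]
}}

```text
time_s: 20.2
eef_pos: [0.5992, -0.1961, 0.0283]
tool_rot: [-0.0, 0.702, 0.712, 0.0]
wrist_force: [0.2, 0.8, 1.6]
opening: 0.0005
```

{"method": "apply_moves", "body": {
  "plan": [
    [[0, 0, 0], [0, 0, 0.002], 1],
    [[0, 0, 0], [0, 0, 0.002], 1]
  ]
}}

```text
time_s: 20.45
eef_pos: [0.599, -0.1962, 0.0242]
tool_rot: [-0.0, 0.702, 0.712, -0.0]
wrist_force: [-0.5, -0.0, 2.1]
opening: 0.0003
```

Run:
```python
from h import *
o=get_obs();print(o['time_s'],o['eef_pos'],o['wrist_force'])
snap('side','side9')
im=cv2.imread('pics/side9.png')[100:310,190:370];cv2.imwrite('pics/side9_c.png',cv2.resize(im,None,fx=2.8,fy=2.8))
```

```text
20.45 [ 0.59903539 -0.19617059  0.02421251] [-0.54394006 -0.03208068  2.06246056]
```

View pics/side9_c.png

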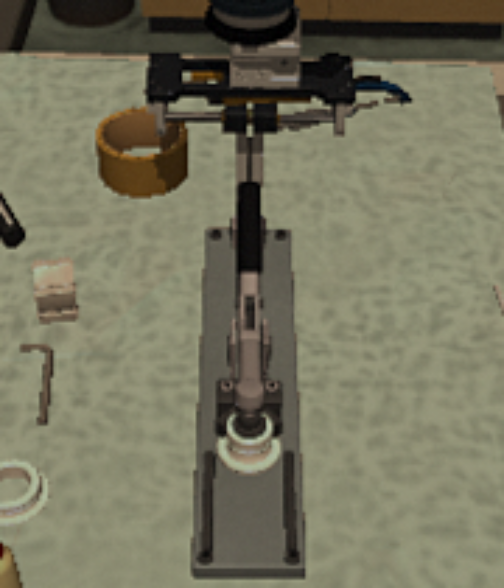

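The handle has sprung up: its grip end is back at the open position's row (about 165). I'll lift off and check the plug.

{"method": "apply_moves", "body": {
  "plan": [
    [[0, 0, 0], [0, 0, -0.01], 1],
    [[0, 0, 0], [0, 0, -0.02], 1],
    [[0, 0, 0], [0, 0, -0.05], 1],
    [[0, 0, 0], [0, 0, -0.06], 1],
    [[0, 0, 0], [0, 0, -0.05], 1],
    [[0, 0, 0], [0.05, 0, -0.02], 1],
    [[0, 0, 0], [0.06, 0, 0], 1],
    [[0, 0, 0], [0.06, 0, 0], 1],
    [[0, 0, 0], [0.06, 0, 0], 1],
    [[0, 0, 0], [0.05, 0, 0], 1],
    [[0, 0, 0], [0, 0, 0], 1],
    [[0, 0, 0], [0, 0, 0], 1]
  ]
}}

```text
time_s: 22.0
eef_pos: [0.5949, 0.0833, 0.2353]
tool_rot: [0.0, 0.702, 0.712, 0.0]
wrist_force: [-0.6, -0.4, -0.2]
opening: 0.0005
```

Run:
```python
from h import *
np.set_printoptions(precision=4,suppress=True)
o=get_obs();print(o['time_s'],o['eef_pos'],o['wrist_force'])
r=snap('wrist','wrist10');K,T=cam(r,o);np.savez('w10.npz',K=K,T=T)
snap('side','side10');snap('scene','scene10')
a=cv2.imread('pics/side10.png')[235:275,260:300];b=cv2.imread('pics/scene10.png')[170:220,245:295]
f=lambda i:cv2.resize(i,(400,400),interpolation=cv2.INTER_CUBIC)
cv2.imwrite('pics/z10.png',np.hstack([f(a),f(b)]))
```

```text
22.0 [0.5949 0.0833 0.2353] [-0.6165 -0.3877 -0.2231]
```

View pics/z10.png

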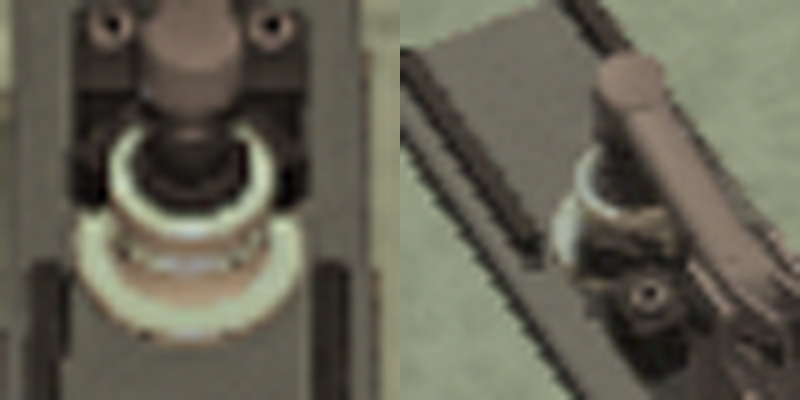

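View pics/wrist10.png

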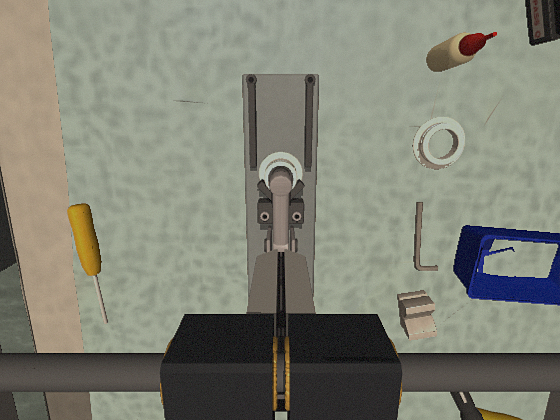

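View pics/scene10.png

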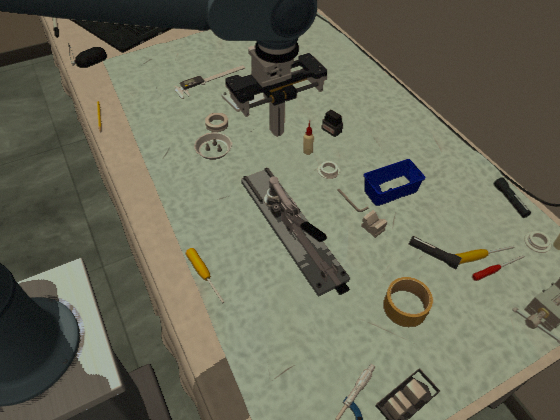

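The pliers are open with the bush in the vee and the bystanders unmoved. Next I compare the plug before pressing (side5) with now (side10).

Run:
```python
from h import *
f=lambda n:cv2.resize(cv2.convertScaleAbs(cv2.imread(f'pics/{n}.png')[235:275,260:300],alpha=2.2,beta=10),(400,400),interpolation=cv2.INTER_CUBIC)
cv2.imwrite('pics/cmp.png',np.hstack([f('side6'),f('side10')]))
```

```text
(no output)
```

View pics/cmp.png

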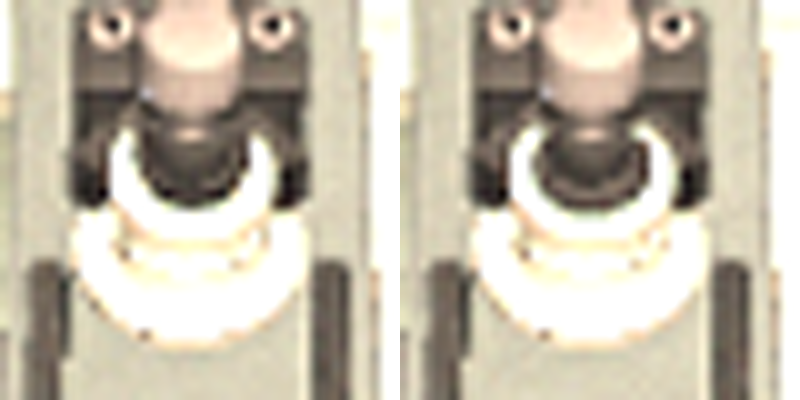

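{"method": "apply_moves", "body": {
  "plan": [
    [[0, 0, 0], [0.05, 0, 0], 1],
    [[0, 0, 0], [0.05, 0, 0], 1],
    [[0, -0.15, 0], [0, 0, 0.04], 1],
    [[0, -0.15, 0], [0, 0, 0.04], 1],
    [[0, 0, 0], [0, 0, 0], 1],
    [[0, 0, 0], [0, 0, 0], 1],
    [[0, 0, 0], [0, 0, 0], 1]
  ]
}}

```text
time_s: 23.02
eef_pos: [0.5953, 0.1768, 0.1578]
tool_rot: [0.107, 0.695, 0.704, -0.103]
wrist_force: [0.4, -0.6, -0.5]
opening: 0.0007
```

Run:
```python
from h import *
np.set_printoptions(precision=4,suppress=True)
o=get_obs();print(o['time_s'],o['eef_pos'],o['tool_rot'])
r=snap('wrist','wrist11');K,T=cam(r,o);np.savez('w11.npz',K=K,T=T)
P=np.linalg.inv(T)@np.array([.594,.0966,.045,1]);u=K@P[:3];u=u/u[2];print(u)
x,y=int(u[0]),int(u[1])
im=cv2.imread('pics/wrist11.png');im=cv2.convertScaleAbs(im[y-40:y+40,x-50:x+50],alpha=2.5,beta=5)
print(x-50,y-40);cv2.imwrite('pics/z11.png',cv2.resize(im,None,fx=7,fy=7,interpolation=cv2.INTER_CUBIC))
```

```text
23.025 [0.5953 0.1768 0.1578] [ 0.1072  0.695   0.7035 -0.1027]
[278.0146 249.8641   1.    ]
228 209
```

View pics/z11.png

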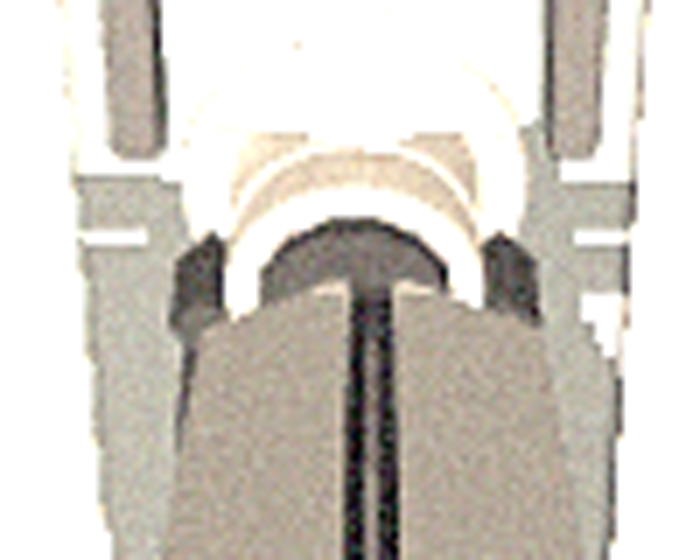

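Run:
```python
from h import *
f=np.load('w11.npz');K,T=f['K'],f['T'];Ti=np.linalg.inv(T)
def px(p):
    u=K@(Ti@np.r_[p,1])[:3];return (u/u[2]-[228,209,0])[:2]*7
c=.0966
for n,dy,z in[('bush front',.017,.045),('head under home',.013,.045),('under +1',.013,.046),('under +5',.013,.05),('flange front',.024,.023)]: print(n,px([.5943,c+dy,z]))
print('headwidth home',px([.5943+.013,c,.049])-px([.5943-.013,c,.049]))
```

```text
bush front [353.65591388 180.87478178]
head under home [353.35476452 206.16398063]
under +1 [353.34429267 210.89554744]
under +5 [353.30185832 230.06893136]
flange front [354.3683397   39.63776351]
headwidth home [201.46132477   1.54252286]
```

Run:
```python
from h import *
g=cv2.cvtColor(cv2.imread('pics/wrist11.png'),cv2.COLOR_BGR2GRAY)
for x in (276,278,280): print(x,[(y,int(g[y,x])) for y in range(226,252)])
```

```text
276 [(226, 148), (227, 144), (228, 137), (229, 128), (230, 95), (231, 82), (232, 89), (233, 91), (234, 85), (235, 91), (236, 132), (237, 129), (238, 132), (239, 130), (240, 44), (241, 23), (242, 30), (243, 50), (244, 51), (245, 42), (246, 47), (247, 46), (248, 48), (249, 81), (250, 91), (251, 67)]
278 [(226, 146), (227, 145), (228, 152), (229, 129), (230, 92), (231, 80), (232, 90), (233, 92), (234, 88), (235, 102), (236, 129), (237, 133), (238, 133), (239, 130), (240, 48), (241, 21), (242, 39), (243, 50), (244, 46), (245, 47), (246, 47), (247, 43), (248, 44), (249, 39), (250, 39), (251, 43)]
280 [(226, 146), (227, 138), (228, 144), (229, 202), (230, 139), (231, 80), (232, 91), (233, 94), (234, 91), (235, 101), (236, 127), (237, 129), (238, 132), (239, 135), (240, 37), (241, 32), (242, 46), (243, 49), (244, 49), (245, 40), (246, 45), (247, 44), (248, 46), (249, 45), (250, 38), (251, 31)]
```

The gap from rim to head reads 4.4 px, against 3.6 px predicted for home and 7.0 px for unpressed. That's close but not conclusive, so I'll look closer between open fingers.

{"method": "apply_moves", "body": {
  "plan": [
    [[0, 0, 0], [0, 0, 0], 0],
    [[0, 0, 0], [0, 0, 0], 0],
    [[0, 0, 0], [0, 0, 0], 0],
    [[0, 0, 0], [0, 0, 0], 0],
    [[0, 0, 0], [0, 0, 0], 0],
    [[0, 0, 0], [0, 0, 0], 0],
    [[0, 0, 0], [-0.01, 0, 0.04], 0],
    [[0, 0, 0], [-0.012, 0, 0.045], 0],
    [[0, 0, 0], [0, 0, 0], 0],
    [[0, 0, 0], [0, 0, 0], 0],
    [[0, 0, 0], [0, 0, 0], 0]
  ]
}}

```text
time_s: 24.45
eef_pos: [0.5957, 0.1326, 0.0823]
tool_rot: [0.108, 0.694, 0.705, -0.103]
wrist_force: [-0.0, -0.3, -0.3]
opening: 0.0944
```

Run:
```python
from h import *
np.set_printoptions(precision=4,suppress=True)
o=get_obs();print(o['time_s'],o['eef_pos'],o['tool_rot'],o['wrist_force'])
r=snap('wrist','wrist12');K,T=cam(r,o);np.savez('w12.npz',K=K,T=T)
P=np.linalg.inv(T)@np.array([.594,.0966,.045,1]);u=K@P[:3];u=u/u[2];print(u)
x,y=int(u[0]),int(u[1])
im=cv2.imread('pics/wrist12.png');im=cv2.convertScaleAbs(im[y-40:y+40,x-50:x+50],alpha=2,beta=5)
print(x-50,y-40);cv2.imwrite('pics/z12.png',cv2.resize(im,None,fx=7,fy=7,interpolation=cv2.INTER_CUBIC))
```

```text
24.45 [0.5957 0.1326 0.0823] [ 0.1075  0.6938  0.7045 -0.1033] [-0.0184 -0.3282 -0.2757]
[277.6489 268.7252   1.    ]
227 228
```

View pics/z12.png

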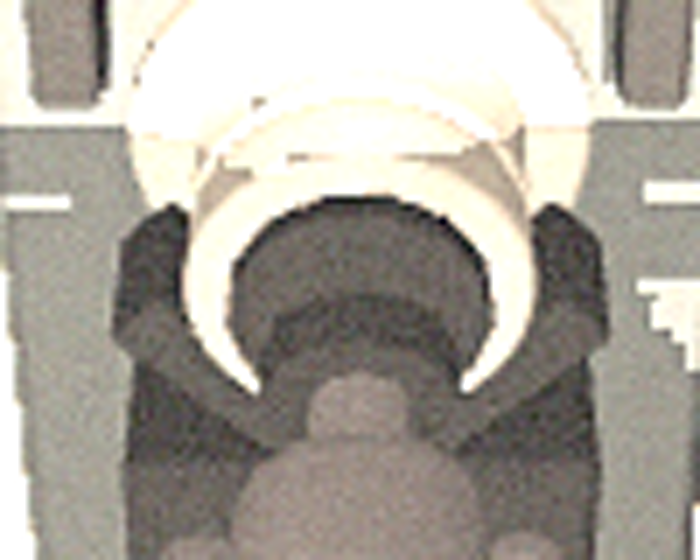

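Run:
```python
from h import *
from scipy.optimize import least_squares
f=np.load('w12.npz');K,T=f['K'],f['T'];Ti=np.linalg.inv(T)
def px(p):
    u=K@(Ti@np.r_[p,1])[:3];return (u/u[2])[:2]
c=.0966;cx=.5943
zz=lambda p:(px(p)-[227,228])*7
for n,dy,z in[('bush front',.017,.045),('head under home',.013,.045),('under +1',.013,.046),('under +5',.013,.05),('headtop home',.013,.049)]: print(n,zz([cx,c+dy,z]))
for z in(.049,.050,.054):
  for s in(-1,1): print('head side',z,zz([cx+s*.013,c,z]))
for s in(-1,1): print('bush side',zz([cx+s*.017,c,.045]))
g=cv2.cvtColor(cv2.imread('pics/wrist12.png'),cv2.COLOR_BGR2GRAY)
for x in(276,278,280): print([(y,int(g[y,x])) for y in range(246,264)])
for y in(262,266,270): print(y,[(x,int(g[y,x])) for x in list(range(250,264))+list(range(292,308))])
```

```text
bush front [359.85807401 146.28830781]
head under home [359.32640313 179.92449414]
under +1 [359.29969447 186.78740263]
under +5 [359.19094531 214.73098155]
headtop home [359.21842388 207.67024096]
head side 0.049 [220.33062784 312.14298148]
head side 0.049 [494.58060298 314.85254081]
head side 0.05 [219.82051868 319.3636394 ]
head side 0.05 [495.02454679 322.07413345]
head side 0.054 [217.74407016 348.75602362]
head side 0.054 [496.83162555 351.46971501]
bush side [180.66539224 283.3376494 ]
bush side [534.39494689 286.87536807]
[(246, 146), (247, 143), (248, 148), (249, 143), (250, 134), (251, 136), (252, 135), (253, 137), (254, 142), (255, 139), (256, 17), (257, 30), (258, 35), (259, 50), (260, 51), (261, 50), (262, 44), (263, 43)]
[(246, 147), (247, 147), (248, 145), (249, 140), (250, 133), (251, 133), (252, 135), (253, 141), (254, 143), (255, 143), (256, 21), (257, 28), (258, 36), (259, 45), (260, 49), (261, 53), (262, 52), (263, 43)]
[(246, 148), (247, 147), (248, 142), (249, 145), (250, 130), (251, 135), (252, 135), (253, 137), (254, 134), (255, 110), (256, 22), (257, 33), (25
[... 407 characters left out ...]
, 33)]
266 [(250, 31), (251, 34), (252, 25), (253, 97), (254, 137), (255, 138), (256, 137), (257, 138), (258, 144), (259, 151), (260, 49), (261, 27), (262, 50), (263, 44), (292, 50), (293, 49), (294, 48), (295, 18), (296, 75), (297, 148), (298, 139), (299, 139), (300, 139), (301, 140), (302, 134), (303, 76), (304, 28), (305, 46), (306, 36), (307, 35)]
270 [(250, 35), (251, 38), (252, 25), (253, 100), (254, 145), (255, 134), (256, 130), (257, 138), (258, 141), (259, 91), (260, 48), (261, 41), (262, 50), (263, 52), (292, 50), (293, 47), (294, 53), (295, 48), (296, 25), (297, 105), (298, 143), (299, 139), (300, 132), (301, 139), (302, 136), (303, 74), (304, 38), (305, 37), (306, 31), (307, 40)]
```

The close view fits home: the head's top edge is 9.0 px beyond the rim's front edge. Home predicts 8.8 to 9.5 px, and a plug 5 mm up would give about 14 px. The bush is snug in the vee. I'll retreat and hand in.

{"method": "apply_moves", "body": {
  "plan": [
    [[0, 0, 0], [0, 0, -0.04], 0],
    [[0, 0, 0], [0, 0, -0.05], 0],
    [[0, 0, 0], [0, 0, -0.05], 0],
    [[0, 0, 0], [0, 0, 0], 0],
    [[0, 0, 0], [0, 0, 0], 0],
    [[0, 0, 0], [0, 0, 0], 0]
  ]
}}

```text
time_s: 25.25
eef_pos: [0.5926, 0.1726, 0.212]
tool_rot: [0.106, 0.694, 0.704, -0.106]
wrist_force: [0.1, -0.2, -0.5]
opening: 0.0939
```

Run:
```python
from h import *
o=get_obs();print(o['time_s'],o['eef_pos'],o['wrist_force'])
snap('side','side13')
a=cv2.imread('pics/side10.png');b=cv2.imread('pics/side13.png')
print('side10 vs side13, pliers region mean diff',np.abs(a[160:305,250:305].astype(int)-b[160:305,250:305]).mean())
print(finish_job())
```

```text
25.25 [0.59261904 0.17259691 0.21204849] [ 0.10114941 -0.22299465 -0.52527825]
side10 vs side13, pliers region mean diff 31.951765935214212
the job is handed in; nothing more can be done
None
```

View pics/side13.png

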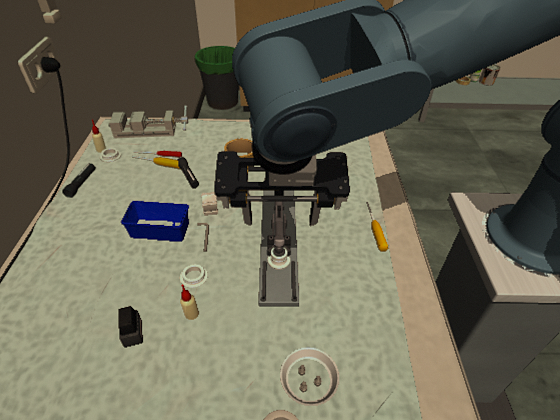

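I did the whole job in the order asked and handed it in at 25.3 s, with the arm clear and touching nothing.

**What I did:**
- **Bush:** I slid it into the vee stop, found by feel about 3 mm past the nominal seat (towards the handle). I held it there with about 10 N for 0.6 s.
- **Handle:** I pushed it down past centre onto the stop, then bore down with 8–9 N for about 0.9 s and 10 N for about 0.6 s. The highest force I saw was 15.3 N down plus 6.8 N sideways, while finding the stop. After I let go, the handle stayed locked.
- **Release:** I pressed the release pad with about 2 N and the handle sprang back up.

**Last checks:**
- **Pliers and bush:** the pictures show the pliers open, the bush still in the vee and the bystanders where they were.
- **Plug:** the close view fits fully home to within about 0.5 mm, but it is not exact. The head's top edge reads 9.0 px from the rim, against 8.8 to 9.5 px expected. Its lower edge reads 6.2 px against 4.8 to 5.6 px, which would leave the plug up to about 1 mm short. I put that down to the head's edge shape and did not lock it again.
- **Final picture comparison:** the automatic before-and-after check of the side view was no use, because the arm covered part of the pliers. By eye, the last picture shows the bush in its seat, but the gripper hides the handle.
- **Push force:** the peak push never rose above 8 N before the snap; the most I read was 4.5 N.

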